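# Stack-height check of two moulded cups on the slide gauge

### The job

Check the stack height of the two orange cups on the slide gauge: nest both, mouth down, one over the other and fully seated on the carriage's mandrel while the carriage is still back at the loading end of its rail. Then slide the carriage by its black knob towards the laser sensor until you feel its spring ball drop into the notch of the index bar, without running on past the notch, and finish still gripping the knob firmly with the carriage held in the notch for the reading. Leave the other tools and parts on the shelf where they are.

Things in the scene. Friction and masses are not known exactly. Their poses are not given: they have to be found in the camera images.
- cup_a_center (a point): centre (30 mm above the mouth, 30 mm below the closed top) of one of two identical orange moulded cups, 30 g, standing mouth down; a straight cone: outside diameter 64 mm at the mouth (bottom), 42 mm at the closed flat top, 60 mm tall, wall 2.5 mm. Stacking ribs inside make a cup come to rest 24 mm higher than the cup under it. z is up
- cup_b_center (a point): centre (30 mm above the mouth, 30 mm below the closed top) of one of two identical orange moulded cups, 30 g, standing mouth down; a straight cone: outside diameter 64 mm at the mouth (bottom), 42 mm at the closed flat top, 60 mm tall, wall 2.5 mm. Stacking ribs inside make a cup come to rest 24 mm higher than the cup under it. z is up
- mandrel_top (a point): centre of the flat top of the grey tapered mandrel (55 mm across at its foot, 39 mm at the top, 40 mm tall) on the gauge's carriage, whose flat top is 40 mm above the shelf. A cup seated on it has its centre 6 mm below this point; a second cup nested over that one, 18 mm above this point. y: along the rail, the sliding direction (towards the sensor); z up
- knob: centre of the black upright round knob on the carriage: 26 mm diameter, 36 mm tall, 74 mm above the shelf, 110 mm behind the mandrel's axis along the rail (-y). It revolves on its post with slight friction. The carriage slides with about 4 N of drag and stays where it is left
- ball (a point): centre of the 10 mm spring ball on the far side of the carriage, level with the mandrel's axis along the rail. It moves with the carriage and rides on the side face of the fixed steel index bar. y: the sliding direction. The tallest part of the gauge, the sensor's post, stands on the bar's far end, 110 mm past the notch, 260 mm above the shelf
- notch (a point): where the ball's centre stands along the rail when dropped into the 8 mm wide notch of the index bar (two red lines on the bar's top, right under the laser sensor, whose underside is 171 mm above the shelf). y: sliding direction. The ball starts 115 to 175 mm short; the rail runs on 25 mm or more past. The ball draws in over the last 3 mm; pushing it on out of the notch takes about 10 N
- pvc_elbow: white PVC pipe elbow, 70 x 70 x 38 mm, bystander, origin on the shelf under its corner
- light_guide: clear acrylic light guide, 115 x 34 x 16 mm, bystander, origin under its middle
- reamer: steel hand reamer, 150 mm long, 13 mm thick, bystander, origin under its middle
- flush_cutters: flush cutters with red handles, 140 x 60 x 13 mm, bystander, origin under the middle
- deburring_tool: hand deburring tool with yellow handle, 150 mm long, 16 mm thick, bystander, origin under its middle
- caliper: caliper with black slider, 220 x 50 x 11 mm, bystander, origin under the middle of its beam
Mind the look-alikes: they are no part of the job. Leave any green look-alike of the part that bears cup_b_center alone.

How it is judged:
On the way, in this order (a step that is already met when the one before it is completed fails the run):
1. both cups are nested and fully seated on the mandrel, the carriage still at the loading end (more than 80 mm short of the notch) ((((horizontal distance between cup_a_center and mandrel_top below 0.004 m and z of cup_a_center in the frame of mandrel_top between -0.009 and -0.003 m and angle between cup_a_center's own z axis and vertical below 0.08 rad) and (horizontal distance between cup_b_center and mandrel_top below 0.004 m and z of cup_b_center in the frame of mandrel_top between 0.015 and 0.021 m and angle between cup_b_center's own z axis and vertical below 0.08 rad)) or ((horizontal distance between cup_b_center and mandrel_top below 0.004 m and z of cup_b_center in the frame of mandrel_top between -0.009 and -0.003 m and angle between cup_b_center's own z axis and vertical below 0.08 rad) and (horizontal distance between cup_a_center and mandrel_top below 0.004 m and z of cup_a_center in the frame of mandrel_top between 0.015 and 0.021 m and angle between cup_a_center's own z axis and vertical below 0.08 rad))) and y of ball in the frame of notch below -0.08 m), for 0.2 s.
2. the carriage has its ball in the notch and its knob is gripped (y of ball in the frame of notch between -0.0015 and 0.0015 m and contact force between the fingers and knob above 5 N), for 0.2 s.
At the end, for the whole second after the job is handed in: the ball is within 1.5 mm of the notch along the rail, the fingers grip the knob (more than 5 N of contact), and both cups are still nested on the mandrel: centres within 4 mm of its axis, within 3 mm of their seated heights, tilted less than 0.08 rad (all of step 2 and (((horizontal distance between cup_a_center and mandrel_top below 0.004 m and z of cup_a_center in the frame of mandrel_top between -0.009 and -0.003 m and angle between cup_a_center's own z axis and vertical below 0.08 rad) and (horizontal distance between cup_b_center and mandrel_top below 0.004 m and z of cup_b_center in the frame of mandrel_top between 0.015 and 0.021 m and angle between cup_b_center's own z axis and vertical below 0.08 rad)) or ((horizontal distance between cup_b_center and mandrel_top below 0.004 m and z of cup_b_center in the frame of mandrel_top between -0.009 and -0.003 m and angle between cup_b_center's own z axis and vertical below 0.08 rad) and (horizontal distance between cup_a_center and mandrel_top below 0.004 m and z of cup_a_center in the frame of mandrel_top between 0.015 and 0.021 m and angle between cup_a_center's own z axis and vertical below 0.08 rad)))); the arm keeps its last pose, push and grip.
It fails at once if the carriage runs more than 8 mm past the notch (y of ball in the frame of notch above 0.008 m).
It fails at once if one of the other tools or parts is moved more than 20 mm (distance of any of pvc_elbow, light_guide, reamer, flush_cutters, deburring_tool, caliper from where it was at the start of the episode above 0.02 m).
It also fails if it takes over 70 s, if anything falls off the work surface, if the arm or the gripper's body presses on something with over 40 N, if the wrist force passes 120 N, or if a joint passes its speed limit or range.

### The arm

A 6-joint arm with a two-finger parallel gripper is mounted at the origin on the work surface. World frame = base frame: x ahead of the robot, y to its left, z up, the work surface at z = 0. Lengths are in m, angles in rad, forces in N, time in s.
With the tool pointing down it reaches from about 0.4 to 0.825 m from the base axis. Payload 7 kg.
Tool frame: the origin (TCP) lies midway between the tips of the shut fingers; the grasp point (between the pads) lies 19 mm behind it; z points along the fingers, y is the line along which they close (so a half turn about z gives the same grasp; the last joint's range is limited). The gripper opens to 88 mm and grips with 3 to 60 N. Pads are 19 mm wide; open, the fingers measure 130 mm over their backs; the gripper's body (78 mm by 193 mm) begins 47 mm behind the grasp point.
Start: joints at [1.475, 0.359, 0.012, 0, -1.224, -0.288], TCP at [0.253, 0.626, 0.227] pointing down, gripper open.
Joint ranges: [-3.07, 3.07], [-1.43, 2.12], [-1.02, 1.25], [-3.03, 1.67], [-3.05, -0], [-3.03, 3.03]. Speed limits (rad/s): [2.39, 2.39, 3.01, 3.14, 3.14, 3.14].

### API

Orientations are given as [roll, pitch, yaw] about the fixed x, y, z axes, in that order (R = Rz(yaw) Ry(pitch) Rx(roll)).
In Python, from station import arm, grab_frame, camera_params, spot_in gives the robot as it stands.
- The arm moves only by the shell command python3 -m jog 'ROWS' [FORCE]. ROWS is JSON, a list that holds one entry, the list of rows, each a list of 7 numbers: the shift along the tool's x, y, z in mm, then the turn, a rotation vector about the tool's x, y, z in rad, then the finger opening in mm, from 0 to 87.6. In form: [[[x, y, z, wx, wy, wz, fingers], ...]]. A call has 1 to 20 rows; each row is the pose to reach, as a shift and turn from the pose commanded when the call began, along the tool's axes at that moment; what a row does not reach only later rows make up. A row lasts 1/8 s, in which the tool goes at most 62.5 mm and 10.7 degrees, less where a joint would pass 70% of its speed; a pose out of reach is approached as far as the arm can. A call with a gripper value outside its range is refused whole. The fingers move at their own pace and stop on an object; FORCE is the grip in N (left out, the last holds). Time passes only in rows, so rows that repeat a pose let the fingers close. It gives the time, the measured TCP pose, the force, the opening and the grip force at its end, in the units of the state.
- arm.get_state(): the state, without advancing time (a new reading comes with each control period).
- grab_frame(name): name is "scene" or "top"; returns (picture, depth): 480x640x3 uint8, blue, green, red; 480x640 float32, m along the optical axis (not along the pixel's ray), 0 where there is no reading.
- camera_params(name): a dict with "mtx" (3x3 intrinsics, pixels), "k1" (the pictures are not rectified: a ray, as slopes to the right and down, at radius r is drawn at 1 + k1 r^2 times it, then the intrinsics apply), "R" (3x3) and "t" (3): a world point X has camera coordinates R X + t. Camera axes: x right, y down, z forward; pixel columns grow to the right and rows downward; lengths in m; the calibration is good to about 2 mm. A picture is of the moment at which its call begins. camera_params takes no time and is no camera call.
- arm.job_done(): hands the job in; it is judged then, once.
Trained networks look in the newest picture that a camera, given by its name, has taken for a name from the list of things; names that differ only in an ending like _2 or _b are one class to them, and where a whole thing is asked for, a point or a joint stands for the part that bears it (a point fixed in the world has none). Each returns a list of dicts, best first, with "confidence" (0 to 1); they miss things now and then, are a little off and sometimes report something else, mostly with a low value. They report only what shows in the picture. A call takes as long as a camera call. They do not tell look-alikes from the thing itself.
- spot_in(query, camera): "uv" ([column, row] in pixels, amid what is visible of it).
The state is a dict: "t": time; "q": joint angles; "qd": joint speeds; "joint_efforts": joint torques, N m; "eef_pos": TCP position; "ee_rot": TCP orientation; "force": force on the tool from outside, world axes, zero at the start; "moment": the same for the moment, N m; "width": finger opening in m; "gripper_force": force on a finger pad.
Only numpy, scipy, OpenCV 4.12 (cv2) and the standard library are available. Lean on these libraries where they do the work, as an engineer would, in place of code of your own. Each camera call takes 0.05 s, during which the arm holds its last target. There are 200 camera calls.

## Working session

There is one attempt and no reset: what is moved stays moved. The work goes in short steps, Python scripts to look and compute and a shell command to move; the robot and the scene stay as the last step left them, time stands still between calls to the robot, and variables do not carry over. Pictures are saved under pics/ and viewed, at most 10 in all, crops included, and the job is handed in when it is done.

```bash
mkdir -p pics; cat > h.py <<'E'
import numpy as np, cv2
from station import arm, grab_frame, camera_params, spot_in
from scipy.spatial.transform import Rotation as Rn
def cloud(name):
    im,d=grab_frame(name); c=camera_params(name); K=np.array(c["mtx"]);k=c["k1"]
    h,w=d.shape; v,u=np.mgrid[:h,:w].astype(float)
    xd=(u-K[0,2])/K[0,0]; yd=(v-K[1,2])/K[1,1]; x,y=xd.copy(),yd.copy()
    for _ in range(8):
        s=1+k*(x*x+y*y); x=xd/s; y=yd/s
    P=np.stack([x*d,y*d,d],-1); P=(P-np.array(c["t"]))@np.array(c["R"])
    P[d<=0]=np.nan
    return im,P
E
python3 - <<'E'
from h import *
for n in("scene","top"):
    im,P=cloud(n); cv2.imwrite(f"pics/{n}0.png",im); np.save(n+"0.npy",P)
    for q in("cup_a_center","mandrel_top","knob","ball","notch"):
        r=spot_in(q,n)
        for x in r:
            u,v=map(int,np.round(x["uv"])); print(n,q,u,v,round(x["confidence"],2),P[v,u].round(3),im[v,u])
s=arm.get_state();print(s["eef_pos"],s["ee_rot"],s["force"],s["width"])
E
```

```text
scene cup_a_center 436 242 0.96 [0.43  0.28  0.058] [ 11 102 227]
scene mandrel_top 277 241 0.89 [0.614 0.011 0.038] [154 158 155]
scene knob 299 245 0.76 [0.624 0.08  0.083] [18 17 16]
scene ball 276 241 0.8 [0.617 0.011 0.041] [155 158 156]
scene notch 166 154 0.58 [ 0.543 -0.419  0.003] [184 102  49]
top cup_a_center 241 304 0.63 [0.412 0.263 0.06 ] [ 37 145 237]
top cup_a_center 266 226 0.42 [nan nan nan] [ 48 164 242]
top mandrel_top 362 215 0.91 [0.612 0.001 0.042] [164 170 166]
top ball 359 216 0.57 [0.61  0.008 0.04 ] [163 170 166]
top notch 489 201 0.76 [ 0.645 -0.277  0.05 ] [90 96 94]
top notch 162 304 0.16 [0.408 0.443 0.033] [212 221 227]
[0.25277699 0.625857   0.22656422] [-3.14157072e+00  9.40834766e-06 -3.83788983e-01] [-0.42802665  0.00694563 -0.67721391] 0.0877363344631239
```

View pics/scene0.png

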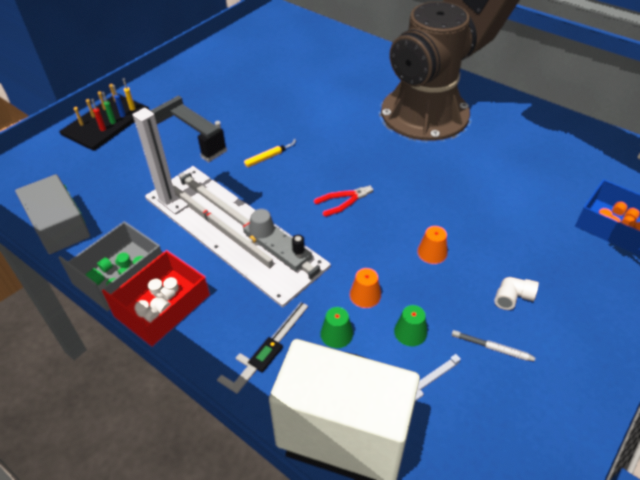

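View pics/top0.png

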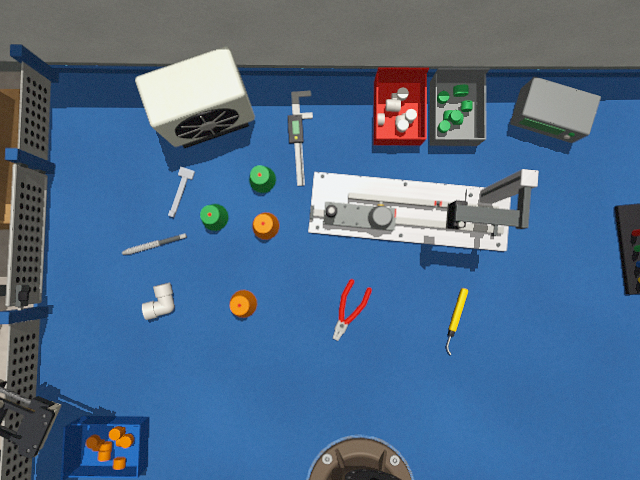

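The scene shows two orange cups at scene (433,244) and (365,288), which are top (241,304) and (265,226). The two green look-alikes are at top (210,216) and (262,178). The knob is at top (331,211), the mandrel at (381,217), and the sensor at about (460,215). The orange pair fits the description, and the small orange pieces in the blue bin are far too small. I'll confirm with one crop and measure.

```bash
python3 - <<'E'
from h import *
im=cv2.imread("pics/top0.png"); P=np.load("top0.npy")
cv2.imwrite("pics/crop.png",cv2.resize(im[150:330,190:520],None,fx=2.4,fy=2.4,interpolation=cv2.INTER_CUBIC))
S=cv2.imread("pics/scene0.png"); PS=np.load("scene0.npy")
def fit(P,m,lab):
    Q=P[m]; Q=Q[np.isfinite(Q).all(1)]
    if len(Q)<5: print(lab,len(Q));return
    (c,r)=cv2.minEnclosingCircle(Q[:,:2].astype(np.float32))
    print(lab,len(Q),"mean",Q.mean(0).round(4),"circ",np.round(c,4),round(r,4), "med z",np.median(Q[:,2]).round(4))
def org(I):
    h=cv2.cvtColor(I,cv2.COLOR_BGR2HSV); return (h[...,0]>5)&(h[...,0]<20)&(h[...,1]>150)&(h[...,2]>90)
v,u=np.mgrid[:480,:640]
for I,Pp,n,cs in((im,P,"top",((241,304),(265,226))),(S,PS,"scene",((433,244),(365,288)))):
    o=org(I)
    for c in cs:
        near=np.hypot(u-c[0],v-c[1])<28
        fit(Pp,o&near,f"{n} cup {c} all"); fit(Pp,o&near&(Pp[...,2]>.054),f"{n} cup {c} top")
for Pp,n,cm,ck in((P,"top",(381,217),(331,211)),(PS,"scene",(261,222),(298,244))):
    fit(Pp,(np.hypot(u-cm[0],v-cm[1])<22)&(Pp[...,2]>.074)&(Pp[...,2]<.09),n+" mandrel")
    fit(Pp,(np.hypot(u-ck[0],v-ck[1])<14)&(Pp[...,2]>.075),n+" knob")
for n in("top","scene"):
  c=camera_params(n);print(n,(-np.array(c["R"]).T@c["t"]).round(3),np.array(c["mtx"]).round(1).tolist(),c["k1"])
# index bar red lines, carriage, table height
h=cv2.cvtColor(im,cv2.COLOR_BGR2HSV)
red=((h[...,0]<6)|(h[...,0]>174))&(h[...,1]>120)
for x in np.argwhere(red&(u>300)&(v>170)&(v<250)): print(x, P[x[0],x[1]].round(3))
print(np.nanmedian(P[260:280,300:400,2]))
E
```

```text
top cup (241, 304) all 557 mean [0.4128 0.2614 0.0454] circ [0.4109 0.2657] 0.0303 med z 0.0568
top cup (241, 304) top 304 mean [0.4096 0.2672 0.0598] circ [0.4094 0.2677] 0.0222 med z 0.06
top cup (265, 226) all 529 mean [0.5849 0.215  0.0472] circ [0.5887 0.2191] 0.0311 med z 0.0572
top cup (265, 226) top 298 mean [0.5871 0.2185 0.0599] circ [0.5875 0.2185] 0.0222 med z 0.06
scene cup (433, 244) all 793 mean [0.4248 0.2733 0.0376] circ [0.4174 0.2701] 0.0284 med z 0.0396
scene cup (433, 244) top 263 mean [0.4141 0.2689 0.0586] circ [0.4123 0.2684] 0.0222 med z 0.0585
scene cup (365, 288) all 875 mean [0.6021 0.2274 0.039 ] circ [0.5958 0.2232] 0.0285 med z 0.0423
scene cup (365, 288) top 319 mean [0.5923 0.2221 0.0588] circ [0.5907 0.222 ] 0.0224 med z 0.0588
top mandrel 317 mean [ 0.6053 -0.0385  0.0801] circ [ 0.6059 -0.0389] 0.0222 med z 0.0803
top knob 122 mean [0.6142 0.0707 0.0917] circ [0.6148 0.0701] 0.0132 med z 0.0922
scene mandrel 258 mean [ 0.6099 -0.0351  0.0789] circ [ 0.6083 -0.0361] 0.0225 med z 0.0792
scene knob 156 mean [0.6208 0.075  0.0877] circ [0.6179 0.0747] 
[... 2123 characters left out ...]
.58  -0.605  0.037]
[234 620] [ 0.579 -0.576  0.017]
[234 632] [ 0.579 -0.601  0.019]
[234 633] [ 0.579 -0.604  0.017]
[234 634] [ 0.578 -0.602  0.025]
[234 635] [ 0.579 -0.603  0.026]
[234 636] [ 0.578 -0.601  0.033]
[234 637] [ 0.578 -0.602  0.035]
[234 638] [ 0.578 -0.604  0.035]
[234 639] [ 0.578 -0.604  0.039]
[235 619] [ 0.577 -0.578  0.011]
[235 632] [ 0.577 -0.602  0.018]
[235 633] [ 0.577 -0.607  0.013]
[235 634] [ 0.577 -0.607  0.015]
[235 635] [ 0.577 -0.607  0.019]
[235 636] [ 0.577 -0.607  0.023]
[235 637] [ 0.577 -0.614  0.015]
[235 638] [ 0.577 -0.616  0.016]
[235 639] [ 0.577 -0.618  0.015]
[236 634] [ 0.575 -0.606  0.018]
[236 635] [ 0.574 -0.607  0.02 ]
0.000321165062948149
```

View pics/crop.png

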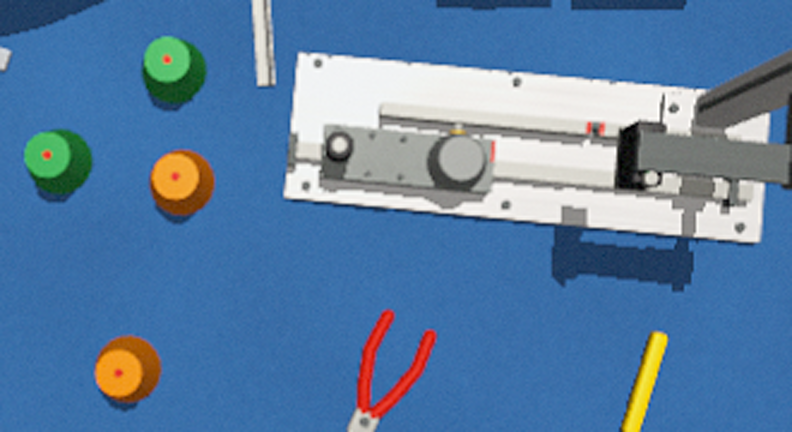

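The crop shows the two orange cups, each with a red centre dot, at crop (175,178) and (120,373), distinct from the green ones. The notch lines are at crop (596,128). Both cameras agree within about 4 mm, so I average them:

| Item | Position (m) |
|---|---|
| Cup A | (.411, .268) |
| Cup B | (.589, .220) |
| Mandrel | (.607, -.037) |
| Knob | (.616, .072) |

The rail direction is about (-.083, -.997), and the travel to the notch is about 126 mm.

```bash
cat > go.py <<'E'
import sys
from h import *
# go.py x y z yaw : shift (mm, tool axes) and turn for a tool-down target
s=arm.get_state(); x,y,z,w=map(float,sys.argv[1:5])
R=Rn.from_euler("xyz",s["ee_rot"]); T=Rn.from_euler("xyz",[np.pi,0,w])
print("shift",(R.inv().apply(np.array([x,y,z])-s["eef_pos"])*1e3).round(1),"turn",(R.inv()*T).as_rotvec().round(4),"t",round(s["t"],2),"w",s["width"])
E
python3 go.py .411 .268 .15 -1.654
```

```text
shift [280.7 272.6  76.6] turn [-0.      0.      1.2702] t 0.6 w 0.0877363344631239
```

```bash
python3 -m jog '[[[40,39,11,0,0,0.18,87],[80,78,22,0,0,0.36,87],[120,117,33,0,0,0.54,87],[160,156,44,0,0,0.72,87],[200,195,55,0,0,0.9,87],[240,234,66,0,0,1.08,87],[280.7,272.6,76.6,0,0,1.27,87],[280.7,272.6,76.6,0,0,1.27,87],[280.7,272.6,76.6,0,0,1.27,87]]]' 20; python3 go.py .411 .268 .022 -1.654
```

```text
t: 1.72
eef_pos: [0.4114, 0.2681, 0.1504]
ee_rot: [-3.141, 0.001, -1.654]
force: [0.4, 0.7, -0.1]
width: 0.0871
gripper_force: 0.0
shift [  0.3   0.5 128.4] turn [-0.0006  0.0008  0.0004] t 1.73 w 0.08708580214507658
```

```bash
python3 -m jog '[[[0,0,45,0,0,0,87],[0,0,90,0,0,0,87],[0,0,120,0,0,0,87],[0,0,128,0,0,0,87],[0,0,128,0,0,0,87],[0,0,128,0,0,0,30],[0,0,128,0,0,0,30],[0,0,128,0,0,0,30],[0,0,128,0,0,0,30],[0,0,128,0,0,0,30],[0,0,128,0,0,0,30],[0,0,100,0,0,0,30],[0,0,50,0,0,0,30],[0,0,0,0,0,0,30],[0,0,0,0,0,0,30]]]' 20; python3 go.py .607 -.037 .15 -1.654
python3 - <<'E'
from h import *
im,P=cloud("scene"); cv2.imwrite("pics/s1.png",cv2.resize(im[100:340,180:500],None,fx=2.4,fy=2.4))
E
```

```text
t: 3.6
eef_pos: [0.4126, 0.2699, 0.1539]
ee_rot: [-3.137, 0.006, -1.653]
force: [-0.0, -0.8, -0.8]
width: 0.0538
gripper_force: 19.6
shift [ 289.8 -219.     3. ] turn [-0.0043  0.0062  0.0007] t 3.6 w 0.05384906965569708
```

View pics/s1.png

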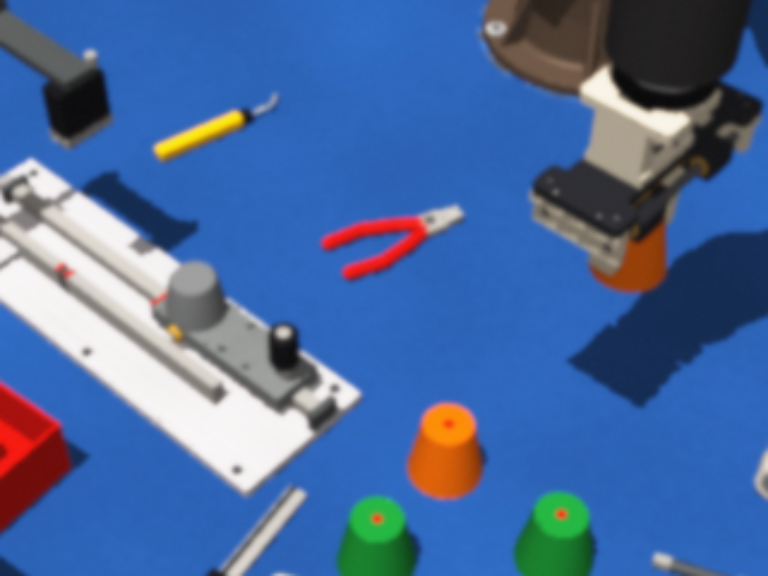

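The cup is held mouth down, at about (630,270) in the picture, with the fingers at 54 mm. Carrying it over the mandrel.

```bash
python3 -m jog '[[[40,-31,0,0,0,0,30],[80,-61,0,0,0,0,30],[120,-92,0,0,0,0,30],[160,-123,0,0,0,0,30],[200,-153,0,0,0,0,30],[240,-184,0,0,0,0,30],[270,-207,0,0,0,0,30],[287,-220.6,0,0,0,0,30],[287.7,-220.6,0,0,0,0,30],[287.7,-220.6,0,0,0,0,30],[287.7,-220.6,0,0,0,0,30]]]'; python3 go.py .607 -.037 .066 -1.654
python3 - <<'E'
from h import *
v,u=np.mgrid[:480,:640]
for n in("scene","top"):
    im,P=cloud(n); h=cv2.cvtColor(im,cv2.COLOR_BGR2HSV)
    o=(h[...,0]>5)&(h[...,0]<20)&(h[...,1]>150)&(h[...,2]>60)&(P[...,1]<.15)&(P[...,1]>-.15)&(P[...,2]>.1)
    Q=P[o]; print(n,len(Q), Q.min(0).round(4) if len(Q) else 0,Q.max(0).round(4) if len(Q) else 0)
    # mandrel
    m=(P[...,2]>.074)&(P[...,2]<.09)&(np.hypot(P[...,0]-.607,P[...,1]+.037)<.03)&~o
    print(P[m].mean(0) if m.any() else 0, m.sum())
E
```

```text
t: 5.03
eef_pos: [0.6065, -0.036, 0.15]
ee_rot: [3.142, 0.0, -1.653]
force: [-0.8, 0.2, -0.5]
width: 0.0541
gripper_force: 19.6
shift [ 0.9 -0.6 84. ] turn [0.     0.0001 0.0014] t 5.03 w 0.05405119844293832
scene 741 [ 0.548  -0.0532  0.1256] [6.742e-01 4.000e-04 2.484e-01]
[ 0.61082736 -0.03390714  0.07885425] 253
top 0 0 0
0 0
```

```bash
python3 -m jog '[[[0,0,30,0,0,0,30],[0,0,50,0,0,0,30],[0,0,60,0,0,0,30],[0,0,68,0,0,0,30],[0,0,74,0,0,0,30],[0,0,78,0,0,0,30],[0,0,78,0,0,0,30]]]'; python3 -c "
from h import *
s=arm.get_state();print(s['force'],s['moment'],s['eef_pos'])"
```

```text
t: 6.0
eef_pos: [0.607, -0.037, 0.0719]
ee_rot: [3.142, -0.0, -1.654]
force: [0.3, 0.2, -0.1]
width: 0.0541
gripper_force: 19.6
[ 0.27017958  0.17285906 -0.13001513] [ 0.06588894 -0.14088822  0.01262381] [ 0.60696032 -0.03702193  0.07194203]
```

```bash
python3 -m jog '[[[0,0,2,0,0,0,30],[0,0,4,0,0,0,30],[0,0,5,0,0,0,30],[0,0,5,0,0,0,30]]]'; python3 -m jog '[[[0,0,1,0,0,0,30],[0,0,1.5,0,0,0,30],[0,0,1.5,0,0,0,30]]]'
```

```text
t: 6.5
eef_pos: [0.6069, -0.037, 0.0669]
ee_rot: [3.141, -0.0, -1.654]
force: [-0.3, -0.2, 0.0]
width: 0.0539
gripper_force: 19.6
t: 6.88
eef_pos: [0.6071, -0.037, 0.0663]
ee_rot: [-3.141, -0.0, -1.654]
force: [-2.8, 1.6, 5.8]
width: 0.0541
gripper_force: 20.2
```

Contact comes at the expected seat height. Releasing, rising and checking.

```bash
python3 -m jog '[[[0,0,0,0,0,0,87],[0,0,0,0,0,0,87],[0,0,0,0,0,0,87],[0,0,0,0,0,0,87],[0,0,-30,0,0,0,87],[0,0,-75,0,0,0,87],[0,0,-115,0,0,0,87],[-60,0,-115,0,0,0,87],[-120,0,-115,0,0,0,87],[-180,0,-115,0,0,0,87],[-180,0,-115,0,0,0,87],[-180,0,-115,0,0,0,87]]]'; cat > chk.py <<'E'
from h import *
from scipy.optimize import least_squares
im,P=cloud("scene"); h=cv2.cvtColor(im,cv2.COLOR_BGR2HSV)
o=(h[...,0]>5)&(h[...,0]<20)&(h[...,1]>150)&(h[...,2]>60)&(np.hypot(P[...,0]-.608,P[...,1]+.036)<.05)
Q=P[o]; print(len(Q),"zmax",np.percentile(Q[:,2],[2,50,98]).round(4))
im2,P2=cloud("top")
h=cv2.cvtColor(im2,cv2.COLOR_BGR2HSV)
for n,I,X in(("scene",im,P),("top",im2,P2)):
    h=cv2.cvtColor(I,cv2.COLOR_BGR2HSV)
    o=(h[...,0]>5)&(h[...,0]<20)&(h[...,1]>150)&(h[...,2]>60)&(np.hypot(X[...,0]-.608,X[...,1]+.036)<.06)
    Q=X[o]
    if len(Q)<20: print(n,"none");continue
    zt=np.percentile(Q[:,2],98); T=Q[Q[:,2]>zt-.005]
    c,r=cv2.minEnclosingCircle(T[:,:2].astype(np.float32))
    A=np.c_[T[:,:2]-T[:,:2].mean(0),np.ones(len(T))]; k=np.linalg.lstsq(A,T[:,2],rcond=None)[0]
    print(n,len(T),"top mean",T.mean(0).round(4),"circ",np.round(c,4),round(r,4),"tilt",k[:2].round(3))
    # B cup
    o=(h[...,0]>5)&(h[...,0]<20)&(h[...,1]>150)&(np.hypot(X[...,0]-.589,X[...,1]-.22)<.05)&(X[...,2]>.054)
    if o.sum()>20: print(" cupB",np.round(cv2.minEnclosingCircle(X[o][:,:2].astype(np.float32))[0],4))
    k=(np.hypot(X[...,0]-.616,X[...,1]-.072)<.025)&(X[...,2]>.075)&(X[...,2]<.1)
    if k.sum()>10: print(" knob",X[k].mean(0).round(4),k.sum())
    cv2.imwrite(f"pics/chk_{n}.png",cv2.resize(I[100:340,180:500],None,fx=2,fy=2))
E
python3 chk.py; python3 go.py .589 .220 .15 -2.356
```

```text
t: 8.38
eef_pos: [0.6216, 0.1426, 0.1801]
ee_rot: [3.141, -0.0, -1.653]
force: [-0.7, -0.7, -0.2]
width: 0.0869
gripper_force: 0.0
836 zmax [0.0366 0.082  0.1056]
scene 236 top mean [ 0.6107 -0.0356  0.1032] circ [ 0.6098 -0.0359] 0.0227 tilt [-0.017  0.014]
 cupB [0.588  0.2069]
 knob [0.6239 0.0746 0.0861] 100
top 255 top mean [ 0.6065 -0.0376  0.1048] circ [ 0.6063 -0.0377] 0.0212 tilt [ 0.    -0.003]
 cupB [0.5838 0.211 ]
 knob [0.6143 0.0707 0.0912] 122
shift [-75.5  39.2  30.4] turn [ 2.000e-04 -3.000e-04  7.014e-01] t 8.47 w 0.08682343604777426
```

Cup 1 is seated: its top is at 0.104 as expected, level and on axis. Now cup B, with the fingers closing diagonally to clear the green cups.

```bash
python3 -m jog '[[[-18,9,8,0,0,0.17,87],[-37,19,16,0,0,0.35,87],[-56,29,24,0,0,0.52,87],[-75.5,39.2,30.4,0,0,0.70,87],[-75.5,39.2,30.4,0,0,0.70,87],[-75.5,39.2,30.4,0,0,0.70,87]]]'; python3 go.py .589 .220 .022 -2.356
```

```text
t: 9.22
eef_pos: [0.5894, 0.2198, 0.1504]
ee_rot: [-3.141, 0.0, -2.352]
force: [0.9, -0.1, 0.2]
width: 0.0871
gripper_force: 0.0
shift [  0.2   0.4 128.4] turn [-0.0002  0.0002  0.004 ] t 9.22 w 0.08711706861957094
```

```bash
python3 -m jog '[[[0,0,45,0,0,0,87],[0,0,90,0,0,0,87],[0,0,120,0,0,0,87],[0,0,128,0,0,0,87],[0,0,128,0,0,0,87],[0,0,128,0,0,0,30],[0,0,128,0,0,0,30],[0,0,128,0,0,0,30],[0,0,128,0,0,0,30],[0,0,128,0,0,0,30],[0,0,128,0,0,0,30],[0,0,100,0,0,0,30],[0,0,50,0,0,0,30],[0,0,-20,0,0,0,30],[0,0,-30,0,0,0,30],[0,0,-30,0,0,0,30],[0,0,-30,0,0,0,30]]]'; python3 go.py .607 -.037 .18 -1.654
```

```text
t: 11.35
eef_pos: [0.5881, 0.2204, 0.1781]
ee_rot: [3.141, -0.003, -2.354]
force: [-0.3, -0.2, -1.7]
width: 0.0539
gripper_force: 19.6
shift [ 169.1 -195.    -1.6] turn [ 0.0018 -0.0022 -0.7001] t 11.35 w 0.05385245409675058
```

```bash
python3 -m jog '[[[28,-32,0,0,0,-0.12,30],[57,-65,0,0,0,-0.24,30],[85,-97,0,0,0,-0.36,30],[113,-129,0,0,0,-0.48,30],[142,-162,0,0,0,-0.6,30],[160,-183,0,0,0,-0.67,30],[169.9,-193.7,0,0,0,-0.702,30],[169.9,-193.7,0,0,0,-0.702,30],[169.9,-193.7,0,0,0,-0.702,30]]]'; python3 go.py .607 -.037 .091 -1.654
```

```text
t: 12.48
eef_pos: [0.606, -0.036, 0.1788]
ee_rot: [3.14, -0.0, -1.653]
force: [0.1, -0.5, -0.2]
width: 0.0536
gripper_force: 19.6
shift [ 0.9 -1.2 87.8] turn [ 0.002  -0.0005  0.0015] t 12.47 w 0.05359488262572677
```

```bash
python3 -m jog '[[[0.5,-0.5,30,0,0,0,30],[0.5,-0.5,55,0,0,0,30],[0.5,-0.5,68,0,0,0,30],[0.5,-0.5,76,0,0,0,30],[0.5,-0.5,82,0,0,0,30],[0.5,-0.5,84.5,0,0,0,30],[0.5,-0.5,84.5,0,0,0,30]]]'; python3 -m jog '[[[0,0,1,0,0,0,30],[0,0,2,0,0,0,30],[0,0,2.5,0,0,0,30],[0,0,2.5,0,0,0,30]]]'
```

```text
t: 13.35
eef_pos: [0.6072, -0.0367, 0.0959]
ee_rot: [-3.141, 0.0, -1.652]
force: [0.2, -0.2, -0.2]
width: 0.0538
gripper_force: 19.6
t: 13.85
eef_pos: [0.607, -0.0368, 0.0931]
ee_rot: [3.142, -0.0, -1.652]
force: [-0.3, 0.5, 0.1]
width: 0.0537
gripper_force: 19.6
```

```bash
python3 -m jog '[[[0,0,1,0,0,0,30],[0,0,2,0,0,0,30],[0,0,2.5,0,0,0,30],[0,0,2.5,0,0,0,30]]]';python3 -m jog '[[[0,0,0.5,0,0,0,30],[0,0,0.8,0,0,0,30],[0,0,0.8,0,0,0,30]]]'
```

```text
t: 14.35
eef_pos: [0.607, -0.0367, 0.0905]
ee_rot: [3.142, -0.0, -1.652]
force: [-0.2, 0.4, -0.4]
width: 0.0538
gripper_force: 19.6
t: 14.72
eef_pos: [0.6071, -0.0368, 0.0904]
ee_rot: [-3.141, -0.0, -1.652]
force: [-2.7, 0.1, 6.5]
width: 0.054
gripper_force: 20.2
```

```bash
python3 -m jog '[[[0,0,0,0,0,0,87],[0,0,0,0,0,0,87],[0,0,0,0,0,0,87],[0,0,0,0,0,0,87],[0,0,-30,0,0,0,87],[0,0,-75,0,0,0,87],[0,0,-110,0,0,0,87],[-60,0,-110,0,0,0,87],[-120,0,-110,0,0,0,87],[-180,0,-110,0,0,0,87],[-200,0,-110,0,0,0,87],[-200,0,-110,0,0,0,87]]]'; python3 chk.py; python3 go.py .616 .072 .18 -1.654
```

```text
t: 16.23
eef_pos: [0.623, 0.1639, 0.1993]
ee_rot: [3.141, -0.0, -1.65]
force: [-1.7, -0.4, 0.3]
width: 0.087
gripper_force: 0.0
1088 zmax [0.0421 0.0947 0.129 ]
scene 250 top mean [ 0.6102 -0.0361  0.127 ] circ [ 0.6105 -0.0369] 0.0229 tilt [-0.012  0.011]
 knob [0.6204 0.0751 0.0872] 159
top 277 top mean [ 0.6063 -0.0382  0.1289] circ [ 0.6063 -0.0383] 0.0217 tilt [-0.003 -0.   ]
 knob [0.6143 0.0707 0.091 ] 122
shift [90.2 -0.4 19.6] turn [ 0.0005 -0.0005  0.0022] t 16.32 w 0.08680363335105361
```

View pics/chk_scene.png

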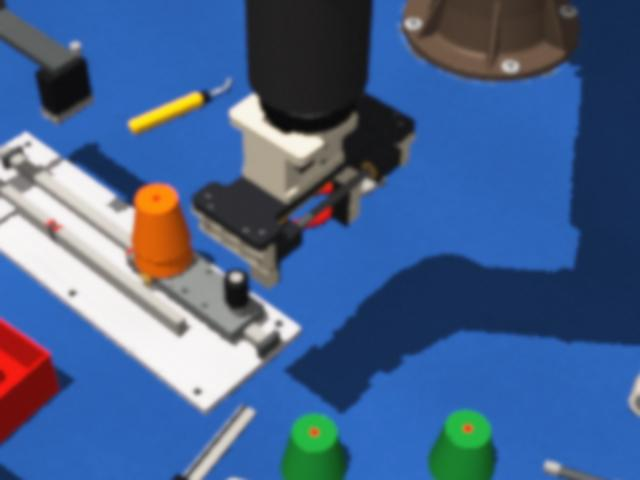

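Both cups are nested on the mandrel, at (160,228) in the picture, with the stack top at 0.128 as required. Now the knob.

```bash
python3 -m jog '[[[45,0,10,0,0,0,87],[90.2,-0.4,20,0,0,0,87],[90.2,-0.4,20,0,0,0,87],[90.2,-0.4,70,0,0,0,87],[90.2,-0.4,115,0,0,0,87],[90.2,-0.4,138,0,0,0,87],[90.2,-0.4,141,0,0,0,87],[90.2,-0.4,141,0,0,0,20],[90.2,-0.4,141,0,0,0,20],[90.2,-0.4,141,0,0,0,20],[90.2,-0.4,141,0,0,0,20],[90.2,-0.4,141,0,0,0,20],[90.2,-0.4,141,0,0,0,20],[90.2,-0.4,141,0,0,0,20],[90.2,-0.4,141,0,0,0,20],[90.2,-0.4,141,0,0,0,20]]]' 10; python3 go.py .616 .072 .058 -1.654
```

```text
t: 18.32
eef_pos: [0.6157, 0.0727, 0.0587]
ee_rot: [3.141, -0.0, -1.652]
force: [-3.5, 1.0, 2.7]
width: 0.0256
gripper_force: 10.0
shift [ 0.6 -0.3  0.7] turn [ 0.0009 -0.0002  0.0021] t 18.32 w 0.02559700481887025
```

```bash
python3 -m jog '[[[0,0,0,0,0,0,20],[0,0,0,0,0,0,20],[2,0,0,0,0,0,20],[6,0,0,0,0,0,20],[12,0,0,0,0,0,20],[18,0,0,0,0,0,20],[24,0,0,0,0,0,20],[30,0,0,0,0,0,20],[36,0,0,0,0,0,20],[42,0,0,0,0,0,20],[48,0,0,0,0,0,20],[53,0,0,0,0,0,20],[57,0,0,0,0,0,20],[60,0,0,0,0,0,20],[60,0,0,0,0,0,20],[60,0,0,0,0,0,20]]]' 40; cat > red.py <<'E'
from h import *
v,u=np.mgrid[:480,:640]
for n in("top","scene"):
    im,P=cloud(n); h=cv2.cvtColor(im,cv2.COLOR_BGR2HSV)
    d=np.array([-.0811,-.9967])
    S=(P[...,:2]-np.array([.607,-.037]))@d
    B=P[...,:2]@np.array([.9967,-.0811])
    red=((h[...,0]<6)|(h[...,0]>174))&(h[...,1]>90)&(P[...,2]>.025)&(P[...,2]<.05)&(B>.62)&(B<.68)&(S>.08)&(S<.18)
    gold=(h[...,0]>14)&(h[...,0]<32)&(h[...,1]>90)&(P[...,2]>.02)&(P[...,2]<.055)&(B>.61)&(B<.68)
    org=(h[...,0]>5)&(h[...,0]<20)&(h[...,1]>150)&(P[...,2]>.122)&(P[...,2]<.14)&(abs(S)<.2)&(abs(B-.608)<.05)
    for nm,m in(("red",red),("gold",gold),("cup",org)):
        if m.sum()>1: print(n,nm,m.sum(),"S",S[m].min().round(4),S[m].mean().round(4),S[m].max().round(4),"across",B[m].mean().round(4),P[m].mean(0).round(4))
E
python3 red.py; python3 go.py .616 .072 .058 -1.652
```

```text
t: 20.32
eef_pos: [0.6107, 0.0125, 0.0587]
ee_rot: [3.14, -0.001, -1.652]
force: [-5.2, -0.1, 4.2]
width: 0.025
gripper_force: 40.0
top red 18 S 0.1188 0.1275 0.1357 across 0.6526 [ 0.6411 -0.1677  0.0355]
top cup 351 S 0.0397 0.06 0.0802 across 0.6076 [ 0.6017 -0.0968  0.128 ]
scene red 20 S 0.1176 0.127 0.1367 across 0.6562 [ 0.6448 -0.1675  0.0355]
scene gold 58 S 0.6168 0.6281 0.6388 across 0.6411 [ 0.589  -0.6657  0.0362]
scene cup 199 S -0.0835 0.0591 0.0833 across 0.6173 [ 0.6114 -0.0967  0.1269]
shift [-59.7  -0.5   0.6] turn [ 0.0012 -0.0006  0.0001] t 20.43 w 0.025223144821468004
```

Stack moved 60 mm with the carriage; about 67 mm remains. I'll move 57 mm and then feel for the notch.

```bash
python3 -m jog '[[[2,0.3,0,0,0,0,20],[6,0.5,0,0,0,0,20],[12,0.5,0,0,0,0,20],[18,0.5,0,0,0,0,20],[24,0.5,0,0,0,0,20],[30,0.5,0,0,0,0,20],[36,0.5,0,0,0,0,20],[42,0.5,0,0,0,0,20],[48,0.5,0,0,0,0,20],[53,0.5,0,0,0,0,20],[56,0.5,0,0,0,0,20],[57,0.5,0,0,0,0,20],[57,0.5,0,0,0,0,20]]]' 40; python3 red.py; cat > st.py <<'E'
from h import *
s=arm.get_state(); d=np.array([-.0811,-.9967]); p=np.array(s["eef_pos"])[:2]-np.array([.616,.072]); f=np.array(s["force"])
print("along",(p@d*1e3).round(2),"f along",(f[:2]@d).round(2),"f",f.round(1))
E
python3 st.py
```

```text
t: 22.05
eef_pos: [0.606, -0.0437, 0.0587]
ee_rot: [3.141, 0.0, -1.652]
force: [-4.6, 3.6, 3.1]
width: 0.0247
gripper_force: 40.0
top cup 160 S 0.0979 0.1147 0.1264 across 0.5996 [ 0.5893 -0.1506  0.1283]
scene red 20 S 0.1182 0.1264 0.1348 across 0.6566 [ 0.6452 -0.1669  0.0362]
scene gold 57 S 0.6198 0.6277 0.6365 across 0.6415 [ 0.5895 -0.6654  0.0354]
scene cup 158 S -0.0237 0.1147 0.137 across 0.6189 [ 0.6086 -0.1522  0.1268]
along 116.08 f along -2.99 f [-4.7  3.4  3.4]
```

```bash
for i in 1; do python3 -m jog '[[[1,0,0,0,0,0,20],[2,0,0,0,0,0,20],[3,0,0,0,0,0,20],[4,0,0,0,0,0,20]]]' >/dev/null; done; python3 st.py; python3 -m jog '[[[0.5,0,0,0,0,0,20],[1,0,0,0,0,0,20]]]'>/dev/null; python3 st.py; python3 -m jog '[[[0.5,0,0,0,0,0,20],[1,0,0,0,0,0,20]]]'>/dev/null; python3 st.py
```

```text
along 119.59 f along -5.56 f [-4.5  5.9  3.7]
along 120.72 f along -5.5 f [-4.6  5.9  4.3]
along 122.01 f along -3.11 f [-3.8  3.4  3.2]
```

```bash
python3 -m jog '[[[0.5,0,0,0,0,0,20],[0.5,0,0,0,0,0,20]]]'>/dev/null; python3 st.py; python3 -m jog '[[[0.5,0,0,0,0,0,20],[0.5,0,0,0,0,0,20]]]'>/dev/null; python3 st.py
```

```text
along 123.07 f along 0.21 f [-4.1  0.1  3. ]
along 123.76 f along 1.28 f [-5.9 -0.8  2.5]
```

The resistance has dropped and reversed, so the ball is drawing in. Small steps from here.

```bash
python3 -m jog '[[[0,0,0,0,0,0,20],[0,0,0,0,0,0,20]]]'>/dev/null; python3 st.py; python3 -m jog '[[[0.5,0,0,0,0,0,20],[0.5,0,0,0,0,0,20],[0.5,0,0,0,0,0,20]]]'>/dev/null; python3 st.py; python3 red.py
```

```text
along 123.79 f along 1.27 f [-4.6 -0.9  2.8]
along 124.18 f along 2.05 f [-4.7 -1.7  3.4]
top cup 92 S 0.108 0.1182 0.1264 across 0.5972 [ 0.5866 -0.1539  0.1284]
scene red 23 S 0.1163 0.1275 0.1365 across 0.656 [ 0.6445 -0.168   0.0356]
scene gold 55 S 0.6151 0.6278 0.6395 across 0.6395 [ 0.5875 -0.6653  0.0359]
scene cup 155 S -0.0183 0.1236 0.1474 across 0.6188 [ 0.6077 -0.1611  0.1268]
```

```bash
python3 -m jog '[[[0.5,0,0,0,0,0,20],[0.5,0,0,0,0,0,20],[0.5,0,0,0,0,0,20]]]'>/dev/null; python3 st.py
```

```text
along 124.7 f along 1.79 f [-5.6 -1.3  3.3]
```

```bash
python3 -m jog '[[[0.4,0,0,0,0,0,20],[0.4,0,0,0,0,0,20],[0.4,0,0,0,0,0,20]]]'>/dev/null; python3 st.py
```

```text
along 124.99 f along 1.01 f [-5.3 -0.6  2.3]
```

```bash
python3 -m jog '[[[0.4,0,0,0,0,0,20],[0.4,0,0,0,0,0,20],[0.4,0,0,0,0,0,20]]]'>/dev/null; python3 st.py;  python3 -m jog '[[[0.3,0,0,0,0,0,20],[0.3,0,0,0,0,0,20],[0.3,0,0,0,0,0,20]]]'>/dev/null; python3 st.py
```

```text
along 125.18 f along -0.36 f [-5.7  0.8  3.4]
along 125.31 f along -1.74 f [-5.   2.2  2.5]
```

```bash
python3 -m jog '[[[0.4,0,0,0,0,0,20],[0.4,0,0,0,0,0,20],[0.4,0,0,0,0,0,20]]]'>/dev/null; python3 st.py; python3 -m jog '[[[0.3,0,0,0,0,0,20],[0.3,0,0,0,0,0,20],[0.3,0,0,0,0,0,20],[0.3,0,0,0,0,0,20]]]'; python3 st.py; python3 chk.py | head -3
```

```text
along 125.46 f along -2.61 f [-5.5  3.1  3.3]
t: 26.75
eef_pos: [0.6052, -0.0531, 0.0587]
ee_rot: [3.141, 0.001, -1.652]
force: [-5.5, 3.8, 4.0]
width: 0.0252
gripper_force: 40.0
along 125.55 f along -3.29 f [-5.5  3.8  4. ]
19 zmax [0.1482 0.1512 0.1583]
scene 9 top mean [ 0.6423 -0.0319  0.1558] circ [ 0.6434 -0.0324] 0.0121 tilt [0.15  1.969]
top none
```

View pics/chk_scene.png

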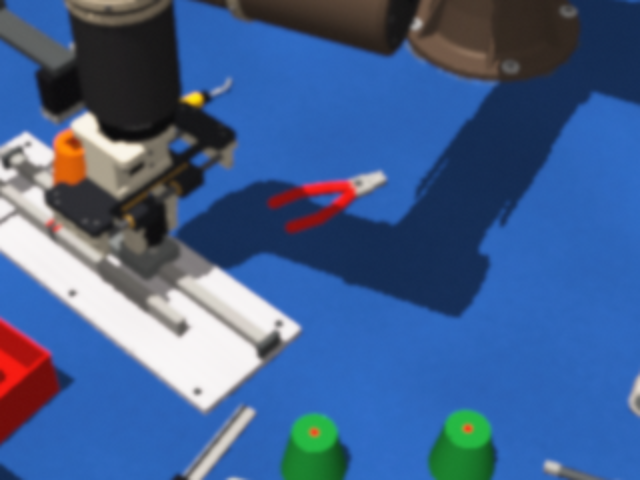

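The stack, at (70,155) in the picture, still stands upright under the sensor. The force went from pulling forward to a stiff rise of about drag level, at 125.5 mm of travel against the 126–127 mm measured. That means the ball is in the notch. Handing in.

```bash
python3 -m jog '[[[0,0,0,0,0,0,20],[0,0,0,0,0,0,20],[0,0,0,0,0,0,20]]]'>/dev/null; python3 st.py; python3 red.py | grep cup; python3 -c "
from station import arm
print(arm.job_done())"
```

```text
along 125.54 f along -3.08 f [-5.5  3.5  3.6]
top cup 74 S 0.111 0.1193 0.1264 across 0.5967 [ 0.5861 -0.155   0.1282]
scene cup 152 S 0.1043 0.1256 0.1469 across 0.6185 [ 0.6072 -0.163   0.1268]
the job is handed in; nothing more can be done
None
```

I handed the job in with both orange cups nested on the mandrel, the ball in the notch by feel (force drop, then a stiff rise at 125.5 mm of travel), and the knob held at 40 N; the hand-in returned no verdict.

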